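# Shut the marked air valve under a sliding cover

## Robot

A 6-joint arm with a two-finger parallel gripper is mounted at the origin on the work surface. World frame = base frame: x ahead of the robot, y to its left, z up, the work surface at z = 0. Lengths are in m, angles in degrees, forces in N, time in s.
With the tool pointing down it reaches from about 0.35 to 0.875 m from the base axis. Payload 4.2 kg.
Tool frame: the origin (TCP) lies midway between the tips of the shut fingers; the grasp point (between the pads) lies 19 mm behind it; y points along the fingers, z is the direction in which the jaws open and shut, and the axes are right-handed (so a half turn about y gives the same grasp; the last joint's range is limited). The gripper opens to 87 mm and grips with 3 to 60 N. Pads are 19 mm wide; open, the fingers measure 117 mm over their backs; the gripper's body (75 mm by 190 mm) begins 51 mm behind the grasp point.
Start: joints at [81.222, 22.042, 0.453, 0, -68.411, -14.817], TCP at [0.25, 0.573, 0.183] pointing down, gripper open.
Joint ranges: [-179.83, 179.83], [-69.29, 118.12], [-61.27, 80.66], [-181.25, 117.63], [-171.15, -9.14], [-177.46, 177.46]. Speed limits (degrees/s): [159.86, 159.86, 180, 180, 180, 180].

## Interface

Orientations are given as [roll, pitch, yaw] about the fixed x, y, z axes, in that order (R = Rz(yaw) Ry(pitch) Rx(roll)).
In Python, from workcell import env gives the robot as it stands. The module is installed in compiled form; this text tells all that it offers. Calls block until the motion is done:
- env.goto(position, orientation): joint-space move of the TCP to a pose.
- env.move_straight(position, rotation=None, rate=0.15, force_limit=None): straight line of the TCP; rotation=None keeps the orientation; rate is the mean speed in m/s. With force_limit (N) it stops when the force on the tool has changed by that much, and returns True; else False.
- env.set_joints(angles): joint-space move.
- env.gripper_to(opening, grasp_force=None): opening from 0.0 (shut) to 1.0 (fully open); grasp_force is the grip in N (None keeps the last); returns when the fingers have stopped.
- env.dwell(seconds).
- env.inverse_kinematics(position, orientation): joint angles nearest the present ones, or None.
- env.read_state(): the state.
- env.grab_frame(name): name is "scene" or "side" or "wrist"; returns a dict with "image" (384x512x3 uint8, blue, green, red), "fx", "fy", "cx", "cy" (pixels), "position" and "orientation" of the camera in the world. Camera axes: x right, y up, looking along -z (the intrinsics and any distortion apply to the point x, -y, -z); pixel columns grow to the right and rows downward; lengths in m; the calibration is good to about 2 mm. A picture is of the moment at which its call begins. There is no depth.
A pose or a line that the arm cannot do raises env.Unreachable and nothing moves.
- env.close_job(): hands the job in, once; it reports no verdict.
Trained networks look in a picture, given as the dict that the camera call returned (one of the last four; its "shot" number tells which), for a name from the list of things; names that differ only in an ending like _2 or _b are one class to them, and where a whole thing is asked for, a point or a joint stands for the part that bears it (a point fixed in the world has none). Each returns a list of dicts, best first, with "score" (0 to 1); they miss things now and then, are a little off and sometimes report something else, mostly with a low value. They report only what shows in the picture. A call takes as long as a camera call.
- env.search_frame(picture, thing): "xyz" ([x, y, z] in m, in world coordinates, good to about 4 mm: the middle of the surface that is visible of it).
- env.trace(picture, thing): "mask" (384x512 bool, what is visible of it).
The state is a dict: "clock": time; "joint_positions": joint angles; "qvel": joint speeds; "joint_torque": joint torques, N m; "position": TCP position; "tool_rot": TCP orientation; "force": force on the tool from outside, world axes, zero at the start; "wrist_torque": the same for the moment, N m; "opening": opening from 0.0 (shut) to 1.0 (fully open).
Only numpy, scipy, OpenCV 4.12 (cv2) and the standard library are available. Lean on these libraries where they do the work, as an engineer would, in place of code of your own. Each camera call takes 0.05 s, during which the arm holds its last target.

## Task

Push the sliding cover of the grey air valve box aside as far as it goes, so that the two valves are uncovered, then push the marked lever, the one with the round disc on its tip, a quarter turn clockwise until it is fully shut. Leave the cover open, the plain lever as it is, and the jar, cap, brush and bottle on the bench where they stand.

Things in the scene. Friction and masses are not known exactly. Their poses are not given: they have to be found in the camera images.
- air_box: Grey metal box fixed to the bench, 140 mm (own x) by 460 mm (own y), walls 52 mm high. Origin on the bench, at the line between the open-topped valve bay (own y -234 to 0 mm, inside x -62 to +62 mm) and the solid deck (own y 0 to +220 mm, top at 52 mm). Own x points away from the robot, own y to its left, turned up to 0.25 rad. Pipe and gauge behind (to 68 mm high), two outlet stubs 28 mm out in front.
- cover (a joint): Travel of the cover in m: 0 = valve bay fully covered, grows as the cover slides along the box's own +y over the deck, 0.22 = stop, bay fully open. About 2 N of friction; stays where it is left.
- cover_rib (a point): Centre of the black rib on the cover, 71 mm above the bench; moves with the cover. The cover is an aluminium plate 130 mm (box x) by 240 mm (box y) by 6 mm, top 62 mm above the bench; the rib stands across its middle, 70 mm along box x, 12 mm along box y, 18 mm high (top 80 mm above the bench).
- marked_lever (a joint): Angle of the marked lever in rad: 0 = open (lever points along box -x, along its pipe), grows clockwise seen from above, pi/2 = shut against its stop (lever points along box +y, across its pipe). Starts between 0 and 0.4. About 0.08 N m of friction, so some 2 N at the tip; stays where it is left.
- marked_pivot (a point): On the marked lever's vertical turning axis, 40.5 mm above the bench. The pivots are at box x = +30 mm, box y = -170 and -72 mm; which valve is at which varies. Below the lever: a brass valve body 36 by 26 mm around the axis, up to 35 mm above the bench, and a pipe along box x, top at 30 mm (33 at fittings).
- marked_tip (a point): Centre of the round disc at the marked lever's tip, 55 mm from the pivot, 40.5 mm above the bench. The steel lever is a bar 14 mm wide, from 36 to 45 mm above the bench, on a hub of radius 11 mm (top at 48 mm); the disc has radius 15 mm, top at 50 mm.
- plain_lever (a joint): Angle of the plain lever, same meaning as for the marked one. Starts between 0 and 0.2.
- plain_pivot (a point): On the vertical turning axis of the plain lever, 40.5 mm above the bench.
- plain_tip (a point): Tip of the plain lever, 55 mm from its pivot, 40.5 mm above the bench: same bar, but with a plain rounded end of radius 7 mm and no disc.
- paint_jar: Small closed paint jar standing on the bench in front of the box, loose, 40 mm across, 55 mm high. Origin at its underside.
- jar_cap: White open cap lying mouth up in front of the box, loose, 32 mm across, 22 mm high. Origin at its underside.
- brush: Flat brush with a wooden handle lying in front of the box, loose, 150 mm long. Origin at its underside.
- thinner: White bottle with black cap standing beyond the left (+y) end of the box, loose, 38 mm across, 70 mm high. Origin at its underside.

How it is judged (in metres and radians):
On the way, in this order (a step that is already met when the one before it is completed fails the run):
1. the cover is slid aside as far as it goes (within 25 mm of its stop) (value of joint cover above 0.195 m), for 0.2 s.
2. the marked lever is shut (within 10 degrees of its stop) (value of joint marked_lever above 1.4 rad), for 0.2 s.
At the end, for the whole second after the job is handed in: The cover is within 25 mm of its open stop, the marked lever within 10 degrees of shut, both at rest; the plain lever's tip is within 12 mm and each loose thing within 20 mm of where it began (value of joint cover above 0.195 m and value of joint marked_lever above 1.4 rad and velocity of joint marked_lever between -0.05 and 0.05 rad/s and velocity of joint cover between -0.01 and 0.01 m/s and distance of plain_tip from where it was at the start of the episode below 0.012 m and distance of each of paint_jar, jar_cap, brush, thinner from where it was at the start of the episode below 0.02 m); the robot touches nothing.
It fails at once if the plain lever is turned (tip moved over 12 mm) (distance of plain_tip from where it was at the start of the episode above 0.012 m).
It fails at once if a loose thing on the bench is shoved, lifted or carried (over 20 mm) (distance of any of paint_jar, jar_cap, brush, thinner from where it was at the start of the episode above 0.02 m).
It also fails if it takes over 51 s, if anything falls off the work surface, if the arm or the gripper's body presses on something with over 40 N, if the wrist force passes 120 N, or if a joint passes its speed limit or range.

## Working session

There is one attempt and no reset: what is moved stays moved. The work goes in short steps, each a Python script; the robot and the scene stay as the last script left them, time stands still between calls to the robot, and variables do not carry over. Pictures are saved under pics/ and viewed, and the job is handed in when it is done.

```bash
mkdir -p pics; python3 - <<'E'
from workcell import env
import cv2
s=env.read_state();print(s)
for n in ["scene","side","wrist"]:
    f=env.grab_frame(n);cv2.imwrite(f"pics/a_{n}.png",f["image"]);print(n,{k:v for k,v in f.items() if k!="image"})
    for t in ["air_box","cover_rib","cover","paint_jar","jar_cap","brush","thinner","marked_tip","plain_tip"]:
        r=env.search_frame(f,t);print(t,[(d["score"],d["xyz"]) for d in r[:2]])
print(env.read_state()["clock"])
E
```

```text
{'clock': 0.0, 'joint_positions': array([ 8.12221423e+01,  2.20905822e+01,  3.80744081e-01, -3.03428922e-02,
       -6.84122090e+01, -1.48175892e+01]), 'qvel': array([-5.64274043e-02,  8.37096248e-03, -8.33762229e-06, -5.95896763e-02,
        5.08178193e-02,  5.52621437e-03]), 'joint_torque': array([ 1.41386750e-03, -3.90666926e+01,  1.87402171e+01,  4.21988100e+00,
        1.10077046e-02, -1.85980939e-04]), 'position': array([0.24986522, 0.57212747, 0.18226468]), 'tool_rot': array([-8.98747993e+01,  3.96017227e-03,  1.56393363e+02]), 'force': array([ 0.26881793, -0.28015714, -0.33291694]), 'wrist_torque': array([-0.03547886, -0.07054441, -0.03076436]), 'opening': 1.0052338255291853}
scene {'fx': 386.6038284290408, 'fy': 386.6038284290408, 'cx': 251.22697559393487, 'cy': 195.31091745340146, 'position': array([0.98018194, 0.11316203, 0.74011776]), 'orientation': array([35.05594294,  0.57253756, 91.27212253]), 'shot': 1}
air_box [(0.96, [0.6014, 0.0722, 0.053])]
cover_rib [(0.96, [0.573, -0.0287, 0.0645])]
cover [(0.63, [0.5729, -0.0246, 0.0622])]
paint_jar [(0.9, [0.4258, -0.0216, 0.0
[... 460 characters left out ...]
5, -0.0272, 0.0569])]
cover_rib [(0.6, [0.558, -0.0554, 0.0644])]
cover [(0.98, [0.5597, -0.0572, 0.0644])]
paint_jar [(0.74, [0.4108, -0.0367, 0.0424])]
jar_cap [(0.53, [0.4213, 0.055, 0.0112])]
brush [(0.92, [0.4389, 0.2273, 0.0163]), (0.3, [0.5542, -0.0522, 0.0637])]
thinner [(0.69, [0.5395, 0.3438, 0.0445])]
marked_tip []
plain_tip []
wrist {'fx': 293.0255783944236, 'fy': 293.0255783944236, 'cx': 253.19283052342843, 'cy': 194.82444837759516, 'position': array([0.32515399, 0.53956541, 0.38397656]), 'orientation': array([-1.72955423e+01,  7.94192259e-02, -1.13551619e+02]), 'shot': 3}
air_box []
cover_rib []
cover []
paint_jar []
jar_cap []
brush []
thinner []
marked_tip []
plain_tip []
1.5
```

View images.

View pics/a_scene.png

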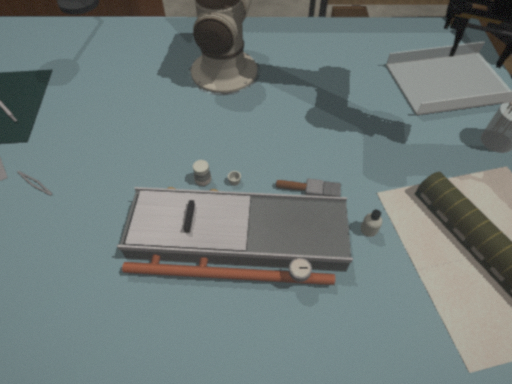

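View pics/a_side.png

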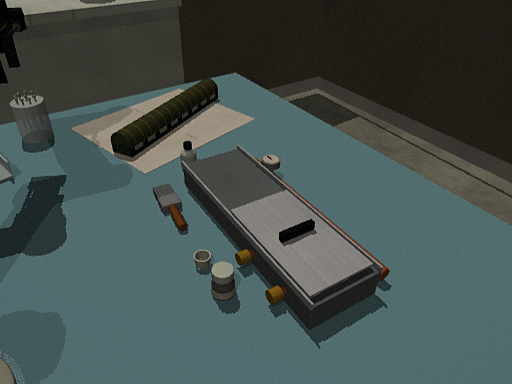

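```bash
python3 - <<'E'
import cv2
a=cv2.imread("pics/a_scene.png")[175:285,110:370];cv2.imwrite("pics/b1.png",cv2.resize(a,None,fx=3,fy=3,interpolation=2))
a=cv2.imread("pics/a_side.png")[130:330,170:400];cv2.imwrite("pics/b2.png",cv2.resize(a,None,fx=3,fy=3,interpolation=2))
E
```

```text
(no output)
```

View pics/b1.png

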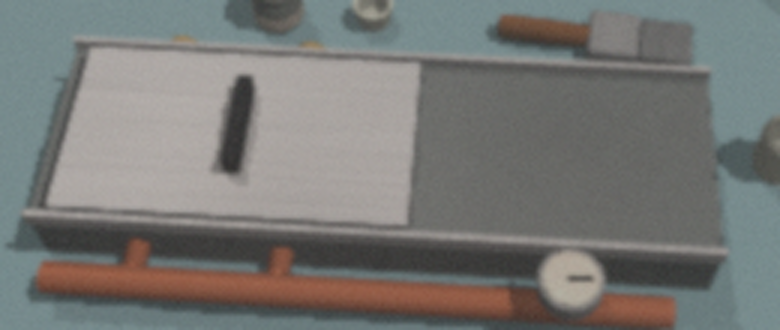

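View pics/b2.png

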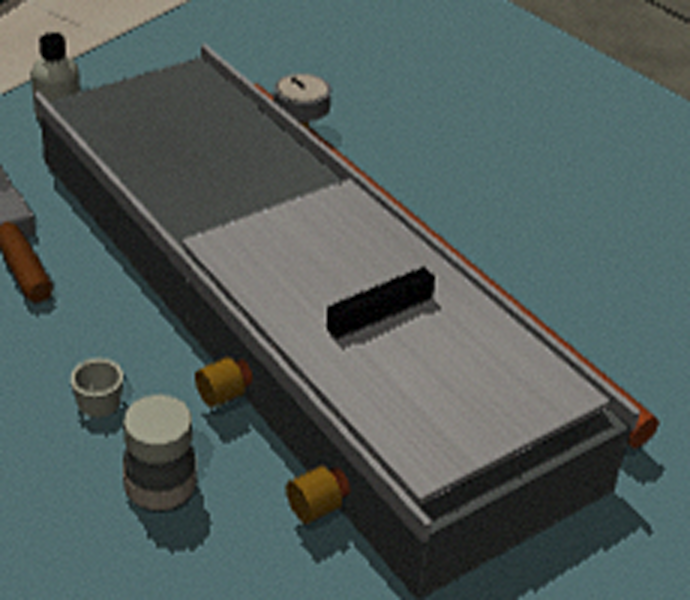

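```bash
cat > h.py <<'E'
import numpy as np, cv2
from scipy.spatial.transform import Rotation as R
CAM={'scene':dict(f=386.6038,cx=251.227,cy=195.311,p=[0.98018194,0.11316203,0.74011776],o=[35.05594294,0.57253756,91.27212253]),
'side':dict(f=415.4054,cx=250.424,cy=193.173,p=[0.18536831,-0.43068403,0.5450983],o=[53.92219147,-0.73057067,-34.28168992])}
def proj(c,P):
    q=R.from_euler('xyz',c['o'],degrees=True).inv().apply(np.atleast_2d(P)-np.array(c['p']))
    return np.c_[c['cx']+c['f']*q[:,0]/-q[:,2], c['cy']+c['f']*-q[:,1]/-q[:,2]]
def fcam(f): return dict(f=f['fx'],cx=f['cx'],cy=f['cy'],p=f['position'],o=f['orientation'])
def ray(c,uv):
    d=np.array([(uv[0]-c['cx'])/c['f'],-(uv[1]-c['cy'])/c['f'],-1.])
    return R.from_euler('xyz',c['o'],degrees=True).apply(d)
def onz(c,uv,z):
    d=ray(c,uv);p=np.array(c['p']);return p+d*(z-p[2])/d[2]
def b2w(pose,P):
    P=np.atleast_2d(np.array(P,float));c,s=np.cos(pose[2]),np.sin(pose[2])
    return np.c_[pose[0]+c*P[:,0]-s*P[:,1],pose[1]+s*P[:,0]+c*P[:,1],P[:,2]]
E
python3 - <<'E'
from h import *
from scipy.optimize import least_squares
S=lambda l:np.array(l)/3+[110,175]
D=lambda l:np.array(l)/3+[170,130]
cov=np.array([[-65,-120,62],[-65,120,62],[65,120,62],[65,-120,62]])/1e3
rail=np.array([[-70,-240,0],[-70,220,0],[70,220,0],[70,-240,0]])/1e3
us=S([[87,47],[420,61],[408,224],[47,208]]);ud=D([[420,500],[185,240],[345,180],[610,408]])
rs=S([[78,38],[710,67],[727,255],[24,214]])
rib=np.array([[-35,0,80],[35,0,80]])/1e3
rbs=S([[245,78],[233,168]]);
def f(v):
    p=v[:3];A=cov+[0,v[3],0];B=rail+[0,0,v[4]]
    return np.r_[(proj(CAM['scene'],b2w(p,A))-us).ravel(),(proj(CAM['side'],b2w(p,A))-ud).ravel(),(proj(CAM['scene'],b2w(p,B))-rs).ravel()]
r=least_squares(f,[.57,.08,0,-.115,.06],loss='soft_l1');print(r.x);print(r.fun.reshape(-1,2).round(1))
E
```

```text
[ 0.5679546   0.07753226 -0.04331052 -0.10795356  0.05772833]
[[ 0.5 -1.1]
 [-0.4 -0.5]
 [-0.9 -0.4]
 [-1.4 -1.6]
 [ 0.3 -1.1]
 [-1.5 -0.8]
 [ 1.6 -1.4]
 [ 0.4 -3.3]
 [-1.   1. ]
 [ 0.3  1.4]
 [ 0.1 -1.5]
 [ 0.3 -0.7]]
```

```bash
cat >> h.py <<'E'
POSE=np.array([0.5680,0.0775,-0.0433])
YAW0=np.degrees(POSE[2])
def W(x,y,z): return b2w(POSE,[[x,y,z]])[0]
E
python3 - <<'E'
from workcell import env
from h import *
env.gripper_to(0.0,10)
o=[-90,0,90+YAW0]
env.goto(W(0,-0.160,0.16),o)
print(env.read_state()['clock'],env.read_state()['position'],env.read_state()['joint_positions'])
env.move_straight(W(0,-0.160,0.070),force_limit=10,rate=.1)
f=env.grab_frame("side");cv2.imwrite("pics/c_side.png",f["image"])
s=env.read_state();print(s['clock'],s['position'],s['force'])
E
```

```text
5.5917 [ 0.56128953 -0.08160204  0.16001425] [ 8.09111293e+00  1.74638147e+01 -9.88550794e+00 -1.88092845e-03
 -6.26442462e+01 -1.04977257e+01]
6.6917 [ 0.56178389 -0.08230515  0.07082187] [-0.64709375 -0.4510247   0.11581444]
```

View pics/c_side.png

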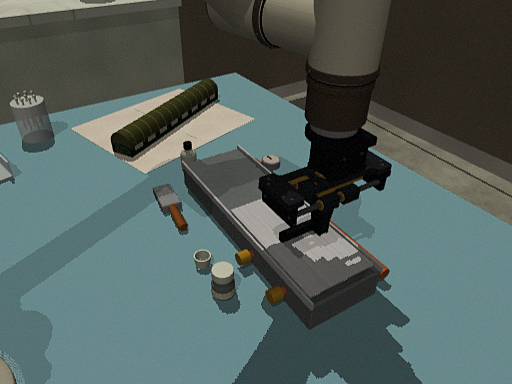

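```bash
python3 - <<'E'
from workcell import env
from h import *
h=env.move_straight(W(0,0.06,0.070),rate=.08,force_limit=15)
s=env.read_state();print(h,s['clock'],s['position'],s['force'])
if not h:
    h=env.move_straight(W(0,0.12,0.070),rate=.04,force_limit=12)
    s=env.read_state();print(h,s['clock'],s['position'],s['force'])
f=env.grab_frame("side");cv2.imwrite("pics/d_side.png",f["image"])
f=env.grab_frame("scene");cv2.imwrite("pics/d_scene.png",f["image"])
E
```

```text
False 9.5917 [0.57056058 0.1372537  0.07000785] [-0.29491436  0.16750196 -0.77428266]
False 11.2417 [0.57317735 0.19716245 0.07000378] [-0.26693481  1.01992506 -0.49514107]
```

View pics/d_side.png

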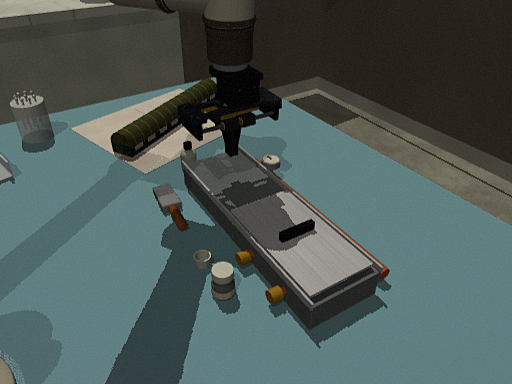

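View pics/d_scene.png

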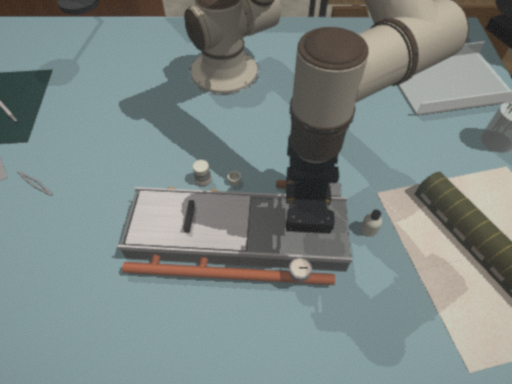

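```bash
python3 - <<'E'
from h import *
print(proj(CAM['side'],[[.5618,-.0823,.0708],[.5732,.1972,.07]]), proj(CAM['side'],b2w(POSE,[[-.035,-.108,.08],[.035,-.108,.08]])),proj(CAM['scene'],b2w(POSE,[[-.035,-.108,.08],[.035,-.108,.08]])))
for n in "cd":
    a=cv2.imread(f"pics/{n}_side.png")[90:330,170:410];cv2.imwrite(f"pics/{n}2.png",cv2.resize(a,None,fx=2.5,fy=2.5,interpolation=2))
E
```

```text
[[316.45304196 247.8852546 ]
 [231.79259889 169.18493625]] [[280.83259654 233.11160807]
 [313.46677499 219.42546042]] [[190.84052046 198.94479171]
 [185.34387941 228.13601027]]
```

View pics/c2.png

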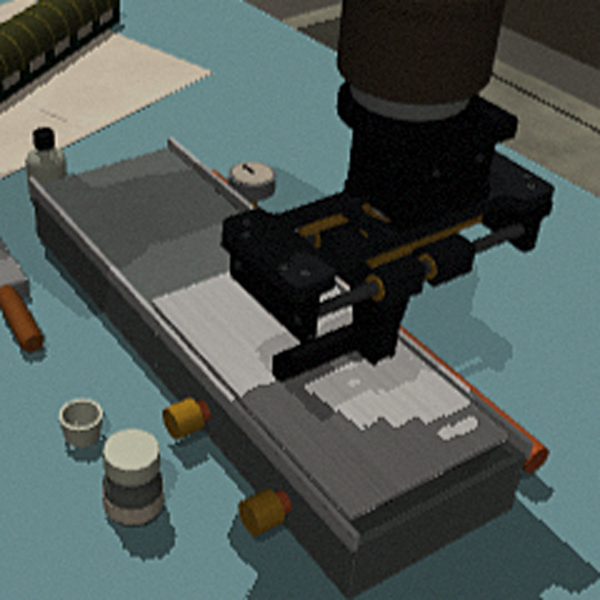

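View pics/d2.png

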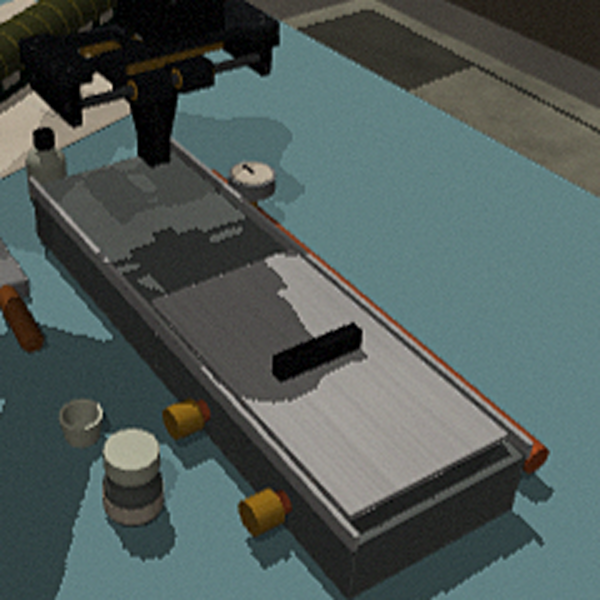

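```bash
python3 - <<'E'
from workcell import env
from h import *
p=env.read_state()['position']
h=env.move_straight([p[0],p[1],0.030],rate=.03,force_limit=4)
s=env.read_state();print(h,s['clock'],s['position'],s['force'],s['opening'])
f=env.grab_frame("side");cv2.imwrite("pics/e2.png",cv2.resize(f["image"][90:330,170:410],None,fx=2.5,fy=2.5,interpolation=2))
E
```

```text
False 12.825 [0.57334012 0.19729176 0.0302243 ] [-0.49450298  0.1332488  -0.01054813] 0.003262369575268692
```

View pics/e2.png

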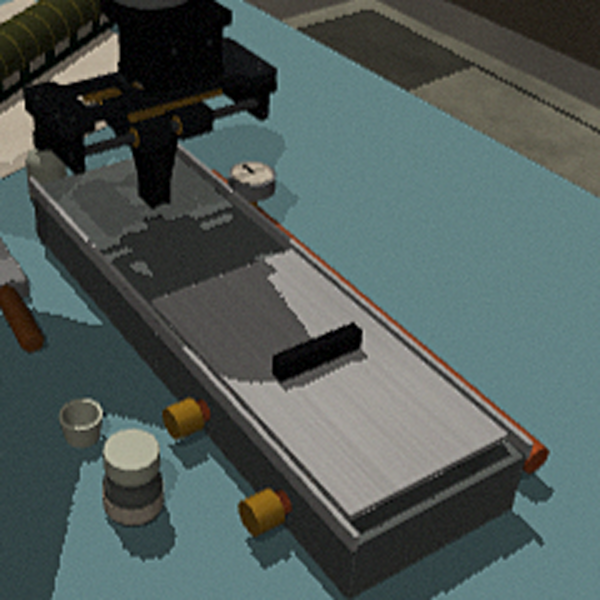

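```bash
python3 - <<'E'
from workcell import env
from h import *
p=env.read_state()['position']
h=env.move_straight([p[0],p[1],0.005],rate=.02,force_limit=4)
s=env.read_state();print(h,s['clock'],s['position'],s['force'],s['joint_positions'])
p=s['position']
env.move_straight([p[0],p[1],p[2]+.06])
E
```

```text
True 13.7083 [0.57320374 0.19716128 0.01328737] [-0.57827192 -0.3393167   4.70535469] [ 3.42746380e+01  2.97755377e+01 -1.40363343e+01  1.87887587e-02
 -4.62289954e+01 -3.67468809e+01]
```

```bash
python3 - <<'E'
from workcell import env
from h import *
print(proj(CAM['side'],[[.5618,-.0823,.109]]))
env.move_straight(W(0,-0.155,0.07),rate=.25)
env.move_straight(W(0,-0.155,0.031),rate=.1,force_limit=6)
s=env.read_state();print(s['clock'],s['position'],s['force'])
h=env.move_straight(W(0,0.05,0.031),rate=.1,force_limit=15)
s=env.read_state();print(h,s['clock'],s['position'],s['force'])
if not h:
    h=env.move_straight(W(0,0.13,0.031),rate=.04,force_limit=12)
    s=env.read_state();print(h,s['clock'],s['position'],s['force'])
f=env.grab_frame("side");cv2.imwrite("pics/f_side.png",f["image"])
E
```

```text
[[319.00347806 230.36380635]]
16.0583 [ 0.56163837 -0.07695001  0.03107778] [0.15293974 0.93916601 0.38197693]
False 18.2583 [0.56957456 0.12735498 0.03070763] [ 1.06074788 -0.82247863 -0.17483107]
True 19.25 [0.57072331 0.15802975 0.03047836] [ 0.1982471  -2.02999521  0.76864002]
```

View pics/f_side.png

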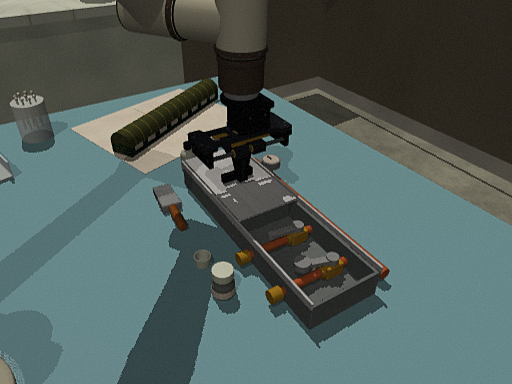

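```bash
python3 - <<'E'
from workcell import env
from h import *
h=env.move_straight(W(0,0.13,0.031),rate=.04,force_limit=18)
s=env.read_state();print(h,s['clock'],s['position'],s['force'])
p=s['position'];env.move_straight(p+[0,-.012,0],rate=.1);env.move_straight(p+[-0.02,-.012,.09],rate=.2)
f=env.grab_frame("scene");cv2.imwrite("pics/g_scene.png",f["image"])
for t in ["marked_tip","plain_tip","cover_rib"]: print(t,[(d["score"],d["xyz"]) for d in env.search_frame(f,t)[:2]])
cv2.imwrite("pics/g1.png",cv2.resize(f["image"][175:285,110:370],None,fx=3,fy=3,interpolation=2))
f=env.grab_frame("side");cv2.imwrite("pics/g_side.png",f["image"])
for t in ["marked_tip","plain_tip","cover_rib"]: print(t,[(d["score"],d["xyz"]) for d in env.search_frame(f,t)[:2]])
cv2.imwrite("pics/g2.png",cv2.resize(f["image"][130:330,170:400],None,fx=3,fy=3,interpolation=2))
print(env.read_state()['clock'])
E
```

```text
True 19.725 [0.5689214  0.15765218 0.02932221] [ 0.58607508 -1.30148436  1.06856672]
marked_tip [(0.81, [0.5608, -0.0848, 0.0458])]
plain_tip [(0.71, [0.5815, 0.0063, 0.0419]), (0.51, [0.451, 0.2554, 0.0152])]
cover_rib [(0.88, [0.5816, 0.1793, 0.0642])]
marked_tip [(0.98, [0.5573, -0.0933, 0.0475])]
plain_tip [(0.65, [0.5712, 0.0039, 0.0433])]
cover_rib [(0.95, [0.5642, 0.1544, 0.0651]), (0.47, [0.5552, -0.092, 0.0493])]
21.0
```

View pics/g1.png

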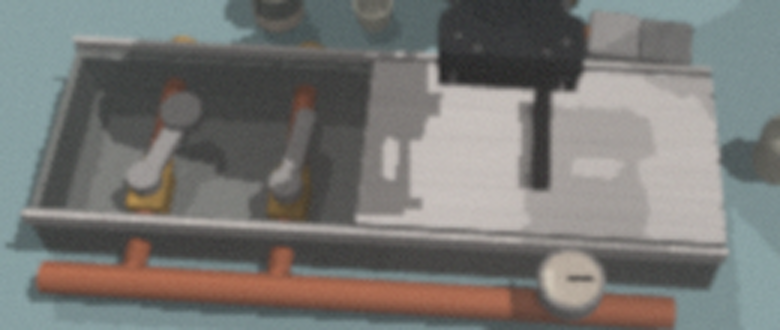

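View pics/g2.png

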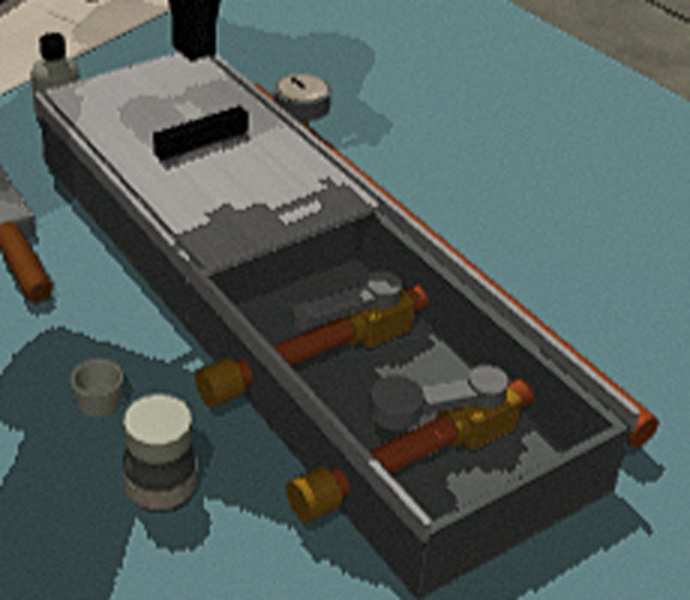

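```bash
python3 - <<'E'
from h import *
c,s=np.cos(POSE[2]),np.sin(POSE[2])
def box(cam,uv,z,off):
    p=onz(CAM[cam],np.array(uv)/3+off,z); d=p[:2]-POSE[:2]; return np.round([c*d[0]+s*d[1],-s*d[0]+c*d[1]],4)
S=[110,175];D=[170,130]
for uv in [(365,62),(358,222),(724,74)]: print('cov',box('scene',uv,.062,S))
for uv in [(212,272),(375,208)]: print('cov',box('side',uv,.062,D))
for uv in [(537,188)]: print('ribS',box('scene',uv,.08,S))
print('disc',box('scene',(181,106),.05,S),box('side',(397,394),.05,D))
print('hubM',box('scene',(145,178),.048,S),box('side',(489,379),.048,D))
print('hubP',box('scene',(287,182),.048,S),box('side',(381,286),.048,D))
print('tipP',box('scene',(305,114),.045,S),box('side',(298,310),.045,D))
E
```

```text
cov [-0.0607 -0.0262]
cov [ 0.0663 -0.0188]
cov [-0.0653  0.2281]
cov [-0.0653 -0.0267]
cov [ 0.058  -0.0255]
ribS [0.0441 0.0961]
disc [-0.0235 -0.1544] [-0.0239 -0.1569]
hubM [ 0.0346 -0.1688] [ 0.029  -0.1729]
hubP [ 0.0319 -0.0715] [ 0.0254 -0.0771]
tipP [-0.0251 -0.0665] [-0.0287 -0.0665]
```

```bash
python3 - <<'E'
from h import *
c,s=np.cos(POSE[2]),np.sin(POSE[2])
def box(cam,uv,z,off):
    p=onz(CAM[cam],np.array(uv)/3+off,z); d=p[:2]-POSE[:2]; return np.round([c*d[0]+s*d[1],-s*d[0]+c*d[1]],4)
S=[110,175];D=[170,130]
for uv in [(432,270),(328,305),(247,110),(153,137)]: print(box('side',uv,.08,D))
for uv in [(420,61),(408,224),(724,74),(726,240),(87,47),(47,208),(365,62),(358,222),(245,78),(233,168)]: print('cov',box('scene',uv,.062,S))
for n in 'ag':
    a=cv2.imread(f"pics/{n}_side.png")[140:260,180:320];cv2.imwrite(f"pics/h{n}.png",cv2.resize(a,None,fx=4,fy=4,interpolation=2))
a=cv2.imread("pics/g_scene.png")[180:270,220:370];cv2.imwrite("pics/hs.png",cv2.resize(a,None,fx=5,fy=5,interpolation=2))
E
```

```text
[ 0.0348 -0.1097]
[-0.0351 -0.1037]
[0.034  0.0928]
[-0.0382  0.0964]
cov [-0.0639  0.0129]
cov [0.0657 0.0139]
cov [-0.0653  0.2281]
cov [0.0648 0.2187]
cov [-0.0622 -0.2282]
cov [ 0.0684 -0.2243]
cov [-0.0607 -0.0262]
cov [ 0.0663 -0.0188]
cov [-0.042  -0.1098]
cov [ 0.0311 -0.1066]
```

View pics/hg.png

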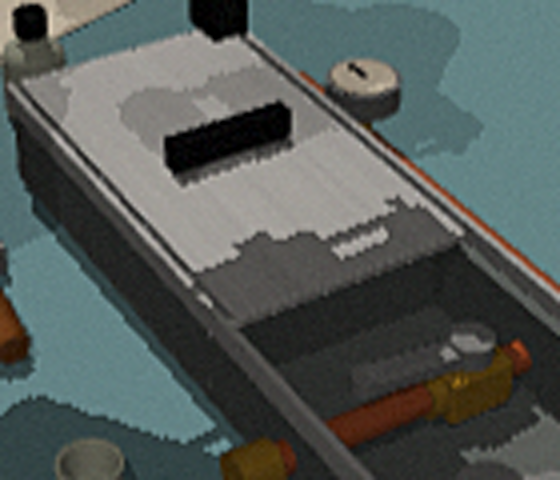

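View pics/hs.png

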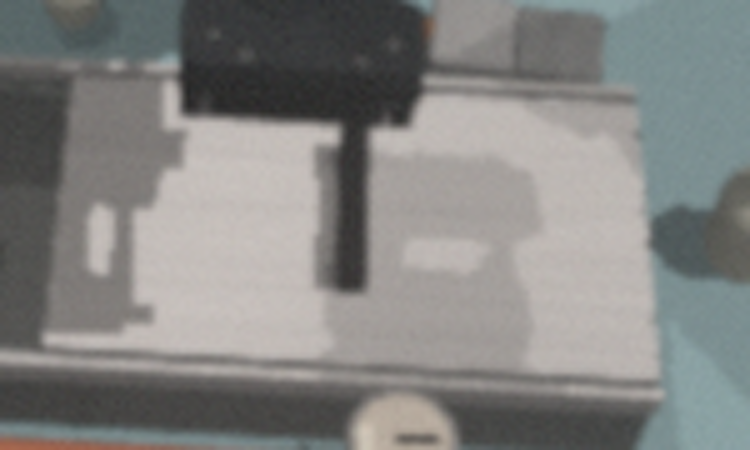

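```bash
python3 - <<'E'
from workcell import env
from h import *
env.move_straight(W(0.0,0.066,0.07),rate=.2)
env.move_straight(W(0.0,0.066,0.033),rate=.1,force_limit=8)
s=env.read_state();print(s['clock'],s['position'],s['force'])
h=env.move_straight(W(0,0.12,0.033),rate=.03,force_limit=35)
s=env.read_state();print(h,s['clock'],s['position'],s['force'],s['joint_torque'])
p=s['position'];env.move_straight(p+[0,-.012,0],rate=.1);env.move_straight(p+[-0.02,-.012,.07],rate=.2)
f=env.grab_frame("side");cv2.imwrite("pics/i_side.png",f["image"])
cv2.imwrite("pics/i2.png",cv2.resize(f["image"][130:330,170:400],None,fx=3,fy=3,interpolation=2))
E
```

```text
21.9333 [0.57136719 0.14373409 0.03388763] [ 0.38787888 -0.06321682 -0.05368568]
True 22.8667 [0.5709027  0.15686697 0.03296816] [ 1.26929638 -3.06335464  1.08225684] [ 2.31124945e+00 -3.92023766e+01  1.47139621e+01  2.52183549e+00
  9.24670044e-02  7.25418249e-04]
```

View pics/i2.png

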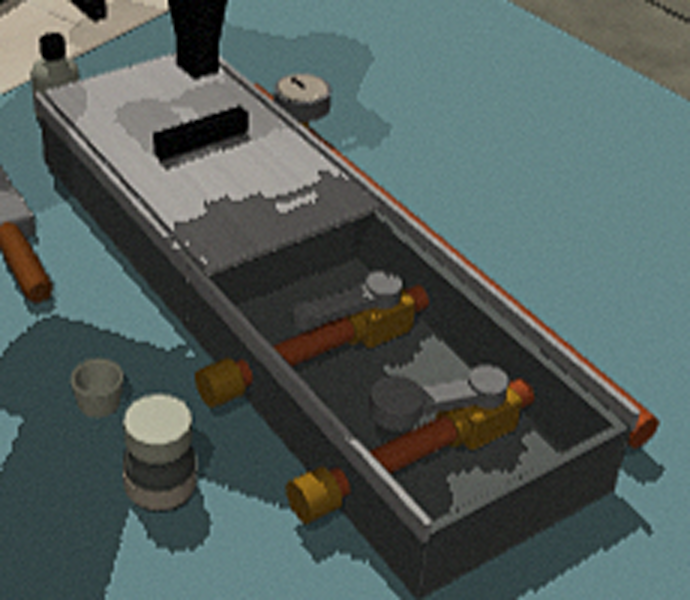

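```bash
python3 - <<'E'
from workcell import env
from h import *
Z=.0005
p=env.read_state()['position']
env.move_straight([p[0],p[1],.09],rate=.2)
env.move_straight(W(-.020,-.203,.06),rate=.3)
h=env.move_straight(W(-.020,-.203,Z),rate=.1,force_limit=6)
s=env.read_state();print(h,s['clock'],s['position'],s['force'])
if h: raise SystemExit
f=env.grab_frame("side")
cv2.imwrite("pics/j2.png",cv2.resize(f["image"][130:330,170:400],None,fx=3,fy=3,interpolation=2))
f=env.grab_frame("scene")
cv2.imwrite("pics/j1.png",cv2.resize(f["image"][175:285,110:370],None,fx=3,fy=3,interpolation=2))
E
```

```text
False 25.75 [ 0.53986618 -0.12414002  0.00090879] [ 0.44517894 -0.15721876  0.0183586 ]
```

View pics/j2.png

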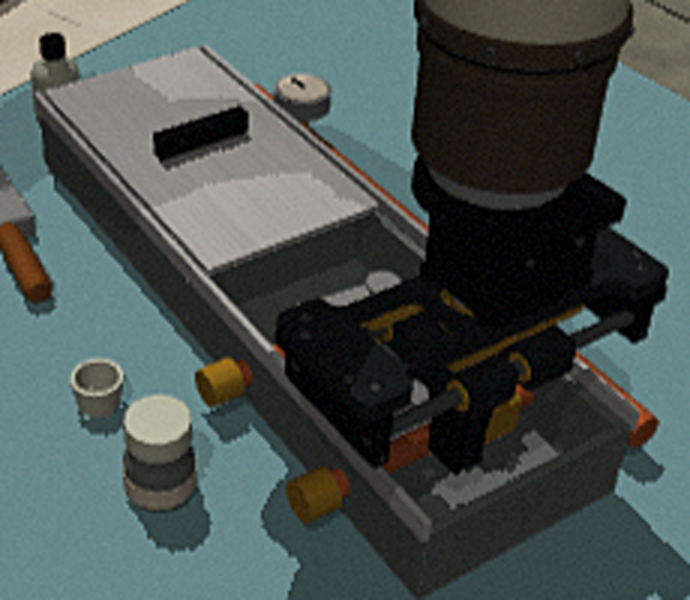

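View pics/j1.png

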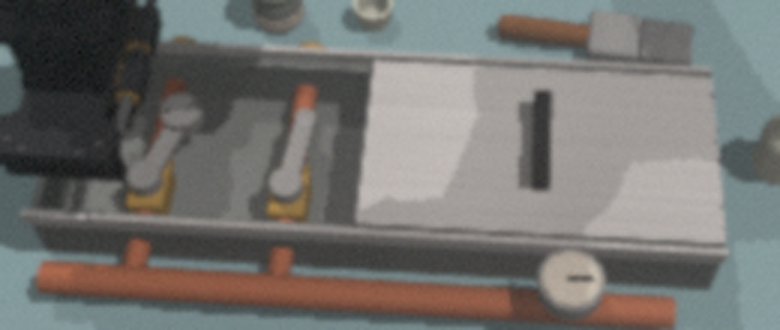

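```bash
python3 - <<'E'
from workcell import env
from h import *
t=np.array([.53987,-.12414,.0395]); print((proj(CAM['side'],[t])-[170,130])*3,(proj(CAM['scene'],[t])-[110,175])*3)
Z=.0005;r=.045;d=.020
for th in [.1,.4,.7,1.0,1.3,1.55]:
    h=env.move_straight(W(.030-r*np.cos(th)-d*np.sin(th), -.170+r*np.sin(th)-d*np.cos(th),Z),rate=.06,force_limit=12)
    s=env.read_state();print(th,h,round(s['clock'],2),s['position'].round(4),s['force'].round(1))
    if h: break
f=env.grab_frame("side")
cv2.imwrite("pics/k2.png",cv2.resize(f["image"][130:330,170:400],None,fx=3,fy=3,interpolation=2))
f=env.grab_frame("scene")
cv2.imwrite("pics/k1.png",cv2.resize(f["image"][175:285,110:370],None,fx=3,fy=3,interpolation=2))
E
```

```text
[[454.61857252 457.79445286]] [[116.07617338 115.41160454]]
0.1 False 26.3 [ 0.5434 -0.1065  0.0006] [-0.2 -0.1 -0.1]
0.4 False 26.69 [ 0.5415 -0.092   0.0006] [ 1.  -0.8 -0.2]
0.7 False 27.08 [ 5.434e-01 -7.770e-02  3.000e-04] [-1.   0.  -0.8]
1.0 False 27.48 [ 5.505e-01 -6.430e-02  3.000e-04] [ 0.5  0.4 -0. ]
1.3 False 27.87 [ 5.618e-01 -5.370e-02  5.000e-04] [ 0.5 -0.3  0.2]
1.55 False 28.23 [ 5.676e-01 -4.940e-02 -2.000e-04] [-7.6 -2.7  3.9]
```

View pics/k2.png

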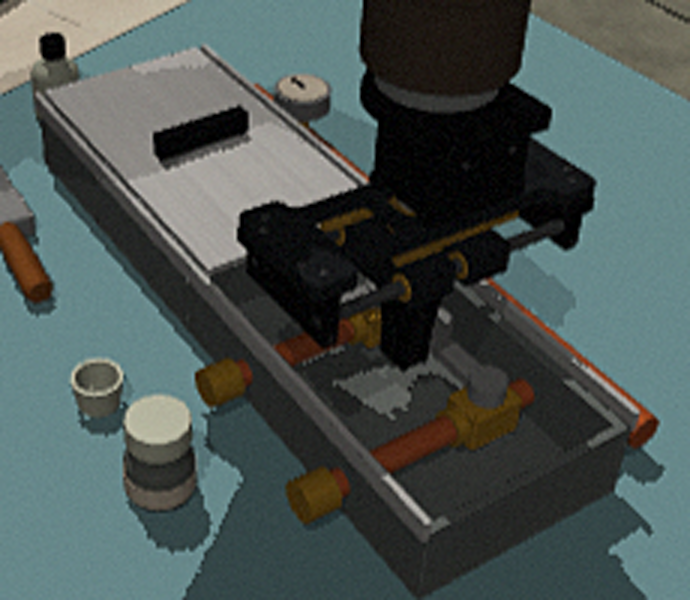

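View pics/k1.png

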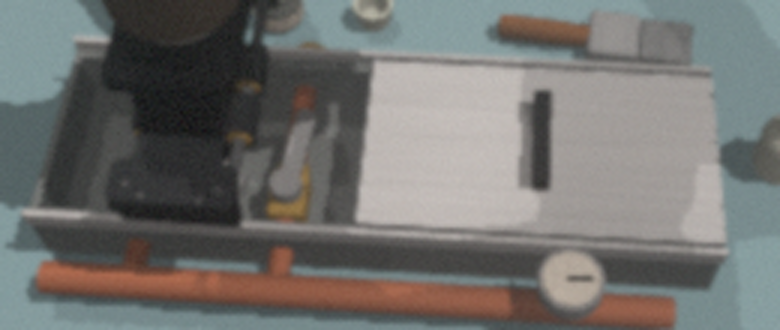

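```bash
python3 - <<'E'
from workcell import env
from h import *
p=env.read_state()['position']
h=env.move_straight(p+[.012,0,0],rate=.03,force_limit=12)
s=env.read_state();print(h,round(s['clock'],2),s['position'].round(4),s['force'].round(1))
p=s['position']
env.move_straight(p+[-.015,0,0],rate=.08)
env.move_straight(p+[-.015,0,.12],rate=.2)
env.move_straight(p+[-.19,-0.02,.19],rate=.3)
print(env.read_state()['clock'],env.read_state()['force'])
f=env.grab_frame("side");g=f
cv2.imwrite("pics/l2.png",cv2.resize(f["image"][130:330,170:400],None,fx=3,fy=3,interpolation=2))
f=env.grab_frame("scene");cv2.imwrite("pics/l_scene.png",f["image"])
cv2.imwrite("pics/l1.png",cv2.resize(f["image"][175:285,110:370],None,fx=3,fy=3,interpolation=2))
E
```

```text
True 28.55 [ 0.5667 -0.0497 -0.0011] [-0.8  0.4  0.1]
30.4083 [ 0.48663604 -0.33265273 -1.06405726]
```

View pics/l2.png

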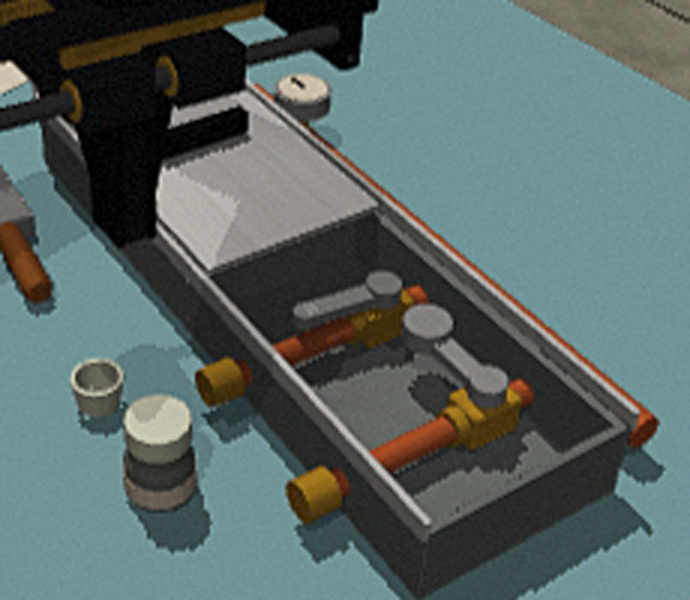

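View pics/l1.png

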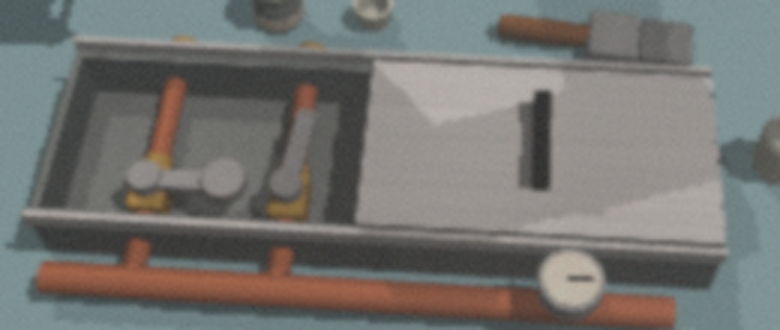

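```bash
python3 - <<'E'
from h import *
c,s=np.cos(POSE[2]),np.sin(POSE[2])
def box(cam,uv,z,off):
    p=onz(CAM[cam],np.array(uv)/3+off,z); d=p[:2]-POSE[:2]; return np.array([c*d[0]+s*d[1],-s*d[0]+c*d[1]])
S=[110,175];D=[170,130]
for cam,a,b,o in [('scene',(145,175),(223,177),S),('side',(489,380),(428,322),D)]:
    h=box(cam,a,.048,o);t=box(cam,b,.05,o);print(h.round(4),t.round(4),np.arctan2(t[1]-h[1],-(t[0]-h[0])))
E
```

```text
[ 0.0323 -0.1692] [ 0.0318 -0.1151] 1.5605649110353343
[ 0.0285 -0.1735] [ 0.0279 -0.1194] 1.5604478850336063
```

```bash
python3 - <<'E'
from workcell import env
from h import *
env.goto(W(0,.045,.12),[-90,0,YAW0])
env.move_straight(W(0,.045,.033),rate=.15,force_limit=8)
s=env.read_state();print(s['clock'],s['position'],s['force'],s['wrist_torque'])
h=env.move_straight(W(0,0.12,0.033),rate=.04,force_limit=15)
s=env.read_state();print(h,s['clock'],s['position'],s['force'],s['wrist_torque'])
p=s['position'];env.move_straight(p+[0,-.012,0],rate=.1);env.move_straight(p+[0,-.012,.1],rate=.2)
env.move_straight(p+[-.19,-0.02,.16],rate=.3)
s=env.read_state();print(s['clock'],s['position'])
f=env.grab_frame("scene");cv2.imwrite("pics/m_scene.png",f["image"])
cv2.imwrite("pics/m1.png",cv2.resize(f["image"][175:285,110:370],None,fx=3,fy=3,interpolation=2))
for t in ["paint_jar","jar_cap","brush","thinner","plain_tip","marked_tip"]:
    r=env.search_frame(f,t);print(t,[(d["score"],d["xyz"]) for d in r[:1]])
E
```

```text
32.8083 [0.57075403 0.12263313 0.03392188] [-0.09433899 -0.35421984 -0.2815827 ] [-0.00319864 -0.20828903 -0.06419947]
True 33.875 [0.57110001 0.15993317 0.03257873] [-0.33494109 -1.31580017  1.58131613] [-0.3895396  -0.33448429  0.00288518]
35.6083 [0.3814903  0.14011547 0.19194211]
paint_jar [(0.67, [0.4253, -0.0229, 0.0455])]
jar_cap [(0.72, [0.4188, 0.0553, 0.0157])]
brush [(0.79, [0.4438, 0.2384, 0.0159])]
thinner [(0.97, [0.5597, 0.3526, 0.0452])]
plain_tip [(0.79, [0.5803, 0.0063, 0.0388])]
marked_tip [(0.65, [0.5953, -0.0566, 0.0482])]
```

View pics/m1.png

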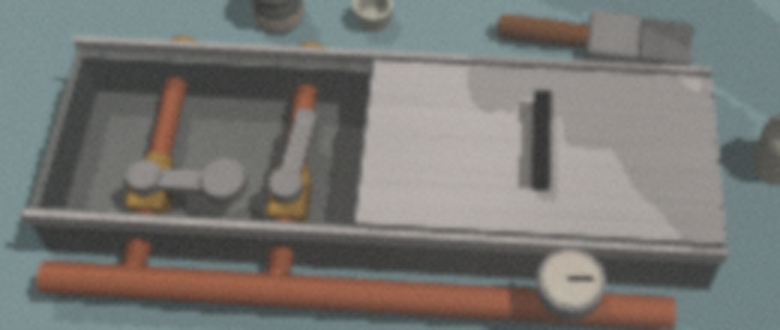

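View pics/m_scene.png

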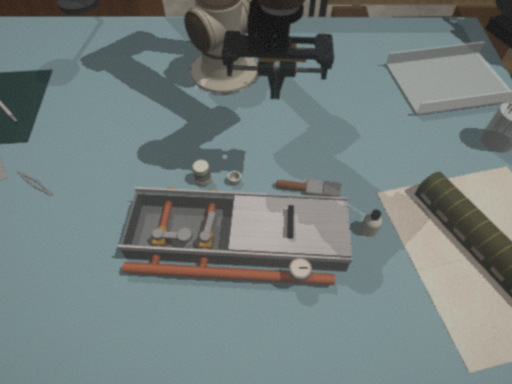

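```bash
python3 -c "
from workcell import env
env.close_job()"
```

```text
the job is handed in; nothing more can be done
```

I slid the cover to its stop and pushed the marked lever shut against its stop. I then moved the arm clear and handed the job in at about 36 s of the 51 s allowed.

**Last checks**
- **Cover:** it came up hard at the same place on several pushes (force limits 12 to 35 N), and again with the gripper turned 90°, so I take that to be the stop.
- **Marked lever:** both cameras put it at 1.56 rad, where fully shut is 1.571.
- **Everything else:** the jar, cap, brush and bottle were found within about 4 mm of where they started, which is the detector's accuracy. The plain lever looks unchanged.

**What failed or disagreed**
- **First cover push missed:** the fingertips sit about 38 mm higher than the reported tool point, so the fingers passed over the rib without touching it. I touched down on the deck to measure the offset, corrected for it and pushed again.
- **Cover travel reads short:** the pictures give roughly 0.20–0.21 m, not the nominal 0.22 m. That is above the 0.195 m limit, but the margin is only about as large as the measuring error. A cover that started slightly open would explain part of the gap.

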